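# Roll home the cable-channel covers of a bench outlet bar

### The job

Take the palm roller out of its blue holder and roll its wheel firmly over the strip of black covers along the front edge of the bench outlet bar, until every cover is pressed home, level with the channel's top. Press firmly but not brutally, or the clips crack; touch the bar only with the roller, not the gripper. Then stand the roller upright back in its holder and leave the other things as they lie.

Things in the scene. Friction and masses are not known exactly. Their poses are not given: they have to be found in the camera images.
- bar: grey base plate of a bench outlet bar, fixed to the table: 96 (its x) x 360 (its y) x 8 mm; origin: centre of its underside, front to its -x. An aluminium channel, 90 x 294 x 40 mm, stands over it on a levelling stud at each end (studs at bar y = +-162 mm, below the channel's top). How high and level the studs are set does not show in this pose: see cover1
- holder: blue holder fixed to the table, 86 (its x) x 64 (its y) x 53 mm high, origin: centre of its underside; open well 50 x 48 mm in the middle. Two end walls 18 mm thick across its x carry the roller's steel plate on their tops at z = 53 mm, so the wheel hangs in the well, 2 mm above its floor. Side walls 34 mm high
- roller: palm roller, 119 mm tall, about 0.28 kg, upright in the holder. Origin: lowest point of its wheel; z up the handle, y along the axle, x the way it rolls. Steel plate 66 (x) x 36 (y) mm at z = 47 to 51 mm; wooden handle 28 (x) x 40 mm (y), flat-sided, z = 51 to 119 mm. Parked, its origin is 6 mm above the holder's origin, its x along the holder's x (either way round)
- wheel: the roller's orange wheel, 44 mm diameter, 26 mm wide (36 mm over the fork), turning freely on the axle; origin at its centre, 22 mm above the roller's origin, y along the axle
- tray: yellow open tray, 90 x 70 x 28 mm high, holding a spare cover
- cover1 (a joint): how far cover 1 (middle at bar x = -22, y = -108 mm) stands proud of the channel's top, in m: 0 is home (flush), starts at 3.5 to 6 mm. Seven black hard covers, each 34 (bar x) x 35 mm (bar y), lie in a row along the channel's front edge. The channel's top at mid-length is 55 to 69 mm above the table and slopes along bar y by up to 0.022 rad either way; how much is not measured
- cover2 (a joint): how far cover 2 (middle at bar x = -22, y = -72 mm) stands proud of the channel's top, in m: 0 is home (flush), starts at 3.5 to 6 mm. Each cover slides straight down against a grip of about 8 N and stays where it is pushed; once home it sits on a rigid stop, and its clips crack under more than about 35 N
- cover3 (a joint): how far cover 3 (middle at bar x = -22, y = -36 mm) stands proud of the channel's top, in m: 0 is home (flush), starts at 3.5 to 6 mm. On the rear half of the channel (bar x over 5 mm) sockets and a switch stand up to 10 mm above its top
- cover4 (a joint): how far cover 4 (middle at bar x = -22, y = 0 mm) stands proud of the channel's top, in m: 0 is home (flush), starts at 3.5 to 6 mm
- cover5 (a joint): how far cover 5 (middle at bar x = -22, y = 36 mm) stands proud of the channel's top, in m: 0 is home (flush), starts at 3.5 to 6 mm
- cover6 (a joint): how far cover 6 (middle at bar x = -22, y = 72 mm) stands proud of the channel's top, in m: 0 is home (flush), starts at 3.5 to 6 mm
- cover7 (a joint): how far cover 7 (middle at bar x = -22, y = 108 mm) stands proud of the channel's top, in m: 0 is home (flush), starts at 3.5 to 6 mm
- multimeter: red digital multimeter lying on its back, 160 x 80 x 34 mm
- perfboard: brown circuit board on short brass pillars, 100 x 150 mm, components on top about 20 mm high
- screwdriver: screwdriver lying flat
- solder_spool: grey spool of solder standing upright, diameter 60, 40 mm high
- coil_red: red coil ring lying flat, outer diameter 70, 10 mm high
- coil_black: black coil ring lying flat, outer diameter 70, 10 mm high
- spare_cover: spare black cover, 34 x 35 x 6 mm, lying in the yellow tray
There are look-alikes about, which are no part of the job. What is shaped like the roller but green is not meant.

How it is judged:
By the outcome, as a careful person would: the job done as asked, in the order asked, and still so for the second after the job is handed in, with the robot touching nothing.
It also fails if it takes over 72 s, if anything falls off the work surface, if the arm or the gripper's body presses on something with over 40 N, if the wrist force passes 120 N, or if a joint passes its speed limit or range.

### The arm

A 6-joint arm with a two-finger parallel gripper is mounted at the origin on the work surface. World frame = base frame: x ahead of the robot, y to its left, z up, the work surface at z = 0. Lengths are in m, angles in rad, forces in N, time in s.
With the tool pointing down it reaches from about 0.35 to 0.775 m from the base axis. Payload 5.5 kg.
Tool frame: the origin (TCP) lies between the finger pads; the fingertips stand 11 mm ahead of it and the grasp point (between the pads) lies 8 mm behind it (tips_ahead is the distance from the TCP to the fingertips, in m); z points along the fingers, y is the line along which they close (so a half turn about z gives the same grasp; the last joint's range is limited). The gripper opens to 85 mm and grips with 20 to 120 N. Pads are 22 mm wide; open, the fingers measure 114 mm over their backs; the gripper's body (76 mm by 85 mm) begins 54 mm behind the grasp point. The pads swing forward as they close: fully open they stand 13 mm farther back than shut.
Start: joints at [-1.243, 0.313, 0.046, 1.304, 0, 1.431], TCP at [0.259, -0.513, 0.212] pointing down, gripper open.
Joint ranges: [-2.76, 2.76], [-0.86, 1.69], [-1.03, 1.26], [-2.2, 2.34], [-1.47, 1.5], [-3.14, 3.14]. Speed limits (rad/s): [2.57, 2.57, 3.14, 3.14, 3.14, 3.14].

### API

Orientations are given as a unit quaternion [w, x, y, z].
In Python, from workcell import * gives the robot as it stands. The module is installed in compiled form; this text tells all that it offers.
- The arm moves only by the tool jog_arm, never from a script. Its argument "moves" is a list of rows, each an object with "fingers": the closure, from 0 (fully open) to 1 (shut); "slide": the shift along the tool's x, y, z in mm, a list of three; "angular": the turn, a rotation vector about the tool's x, y, z in degrees, a list of three. A call has 1 to 10 rows; each row is the pose to reach, as a shift and turn from the pose commanded when the call began, along the tool's axes at that moment; what a row does not reach only later rows make up. A row lasts 1/12 s, in which the tool goes at most 41.7 mm and 7.16 degrees, less where a joint would pass 70% of its speed; a pose out of reach is approached as far as the arm can. A call with a gripper value outside its range is refused whole. The fingers move at their own pace and stop on an object; "squeeze" is the grip in N (left out, the last holds). Time passes only in rows, so rows that repeat a pose let the fingers close. It gives the time, the measured TCP pose, the force, the opening and the grip force at its end, in the units of the state.
- get_state(): the state, without advancing time (a new reading comes with each control period).
- read_camera(name): name is "side" or "top"; returns a dict with "color" (480x640x3 uint8, red, green, blue), "fovy" (degrees; the focal length in pixels is half the picture's height over the tangent of half this angle, whatever the lens; pixels are square), "cx", "cy" (the principal point, pixels), "world_from_camera" (4x4, takes a point from camera to world coordinates). Camera axes: x right, y down, z forward; pixel columns grow to the right and rows downward; lengths in m; the calibration is good to about 2 mm. A picture is of the moment at which its call begins. There is no depth.
- hand_in(): hands the job in; it is judged then, once.
Trained networks look in a picture, given as the dict that the camera call returned (one of the last four; its "shot" number tells which), for a name from the list of things; names that differ only in an ending like _2 or _b are one class to them, and where a whole thing is asked for, a point or a joint stands for the part that bears it (a point fixed in the world has none). Each returns a list of dicts, best first, with "p" (0 to 1); they miss things now and then, are a little off and sometimes report something else, mostly with a low value. They report only what shows in the picture. A call takes as long as a camera call. They do not tell look-alikes from the thing itself.
- look_for(target, picture): "point" ([column, row] in pixels, amid what is visible of it).
- tip_of(target, picture): "point" ([column, row] in pixels: a listed point, or the origin of a listed thing).
The state is a dict: "clock": time; "joint_pos": joint angles; "qvel": joint speeds; "tau": joint torques, N m; "tcp_pos": TCP position; "orientation": TCP orientation; "wrist_force": force on the tool from outside, world axes, zero at the start; "ft_torque": the same for the moment, N m; "finger_gap": finger opening in m; "grip_force": force on a finger pad.
Only numpy, scipy, OpenCV 4.12 (cv2) and the standard library are available. Lean on these libraries where they do the work, as an engineer would, in place of code of your own. Each camera call takes 0.05 s, during which the arm holds its last target. There are 200 camera calls.

## Working session

There is one attempt and no reset: what is moved stays moved. The work goes in short steps, Python scripts to look and compute and a tool call to move; the robot and the scene stay as the last step left them, time stands still between calls to the robot, and variables do not carry over. Pictures are saved under pics/ and viewed, at most 10 in all, crops included, and the job is handed in when it is done.

Besides the shell and the picture viewer there is one more tool, called after "Emit:" as name([rows], argument=value, ...), one row to a line, values as JSON. jog_arm: Moves the arm, as the interface text tells. Its arguments: {"type":"object","properties":{"moves":{"type":"array","items":{"type":"object","properties":{"fingers":{"type":"number"},"slide":{"type":"array","items":{"type":"number"}},"angular":{"type":"array","items":{"type":"number"}}}}},"squeeze":{"type":"number"}},"required":["moves"]}

```bash
mkdir -p pics; cat > h.py <<'E'
from workcell import *
import numpy as np, cv2
from scipy.spatial.transform import Rotation as R
def f(p): return 240/np.tan(np.radians(p["fovy"])/2)
def ray(p,uv):
    T=np.array(p["world_from_camera"]); d=np.array([(uv[0]-p["cx"])/f(p),(uv[1]-p["cy"])/f(p),1.])
    return T[:3,3],T[:3,:3]@d
def onz(p,uv,z):
    o,d=ray(p,uv); return o+d*(z-o[2])/d[2]
def proj(p,X):
    T=np.linalg.inv(np.array(p["world_from_camera"])); c=T[:3,:3]@np.array(X)+T[:3,3]
    return c[:2]/c[2]*f(p)+[p["cx"],p["cy"]]
def tri(ps,uvs):
    A=np.zeros((3,3));b=np.zeros(3)
    for p,uv in zip(ps,uvs):
        o,d=ray(p,uv);d/=np.linalg.norm(d);M=np.eye(3)-np.outer(d,d);A+=M;b+=M@o
    return np.linalg.solve(A,b)
def save(p,n): cv2.imwrite("pics/"+n,p["color"][:,:,::-1])
E
python3 - <<'E'
from h import *
t=read_camera("top");s=read_camera("side")
save(t,"t0.png");save(s,"s0.png")
import pickle;pickle.dump((t,s),open("p0.pkl","wb"))
for n in ["bar","holder","roller","wheel","cover1","cover7"]:
    for nm,p in(("top",t),("side",s)):
        for fn in (look_for,tip_of):
            print(n,nm,fn.__name__,[(np.round(x["point"]),round(x["p"],2)) for x in fn(n,p)[:3]])
print(np.array(t["world_from_camera"]).round(3),f(t),np.array(s["world_from_camera"]).round(3),f(s));print(get_state())
E
```

```text
bar top call [(array([278., 226.]), 0.67)]
bar top call [(array([280., 228.]), 0.69)]
bar side call []
bar side call [(array([274., 261.]), 0.93)]
holder top call [(array([436., 264.]), 0.93)]
holder top call [(array([446., 262.]), 0.79), (array([126., 283.]), 0.4)]
holder side call [(array([392., 201.]), 0.71)]
holder side call [(array([400., 203.]), 0.77), (array([143., 341.]), 0.63)]
roller top call [(array([455., 262.]), 0.88), (array([381., 286.]), 0.88)]
roller top call [(array([377., 285.]), 0.94), (array([450., 262.]), 0.91)]
roller side call [(array([406., 179.]), 0.72), (array([379., 227.]), 0.69)]
roller side call [(array([374., 242.]), 0.71), (array([401., 202.]), 0.65)]
wheel top call [(array([244., 141.]), 0.24)]
wheel top call []
wheel side call [(array([169., 379.]), 0.35), (array([313., 227.]), 0.29)]
wheel side call [(array([376., 237.]), 0.69), (array([303., 183.]), 0.39)]
cover1 top call [(array([281., 237.]), 0.7), (array([331., 235.]), 0.67), (array([262., 232.]), 0.66)]Traceback (most recent call last):
  File "<stdin>", line 8, in <module>
ValueError: it knows: bar, coil_black, coil_red, holder, multimeter, perfboard, roller, screwdriver, solder_spool, spare_cover, tray, wheel
```

```bash
python3 - <<'E'
from h import *
import pickle;t,s=pickle.load(open("p0.pkl","rb"))
print(np.array(t["world_from_camera"]).round(3),f(t),np.array(s["world_from_camera"]).round(3),f(s));print(get_state())
E
```

```text
[[-0.009 -0.998  0.066  0.447]
 [-1.     0.009 -0.004  0.004]
 [ 0.003 -0.066 -0.998  1.253]
 [ 0.     0.     0.     1.   ]] 545.8985705461379 [[-0.705 -0.515  0.487 -0.061]
 [-0.709  0.5   -0.498  0.584]
 [ 0.013 -0.696 -0.718  0.893]
 [ 0.     0.     0.     1.   ]] 487.28843752829823
{'clock': 0.95, 'joint_pos': array([-1.24255715e+00,  3.13178369e-01,  4.61067421e-02,  1.30357342e+00,
       -3.84276123e-05,  1.43122305e+00]), 'qvel': array([ 0.0002734 ,  0.00155639, -0.00013408, -0.00070905,  0.00016125,
       -0.00099463]), 'tau': array([ 8.90216234e-05, -4.80463421e+01,  2.98818666e+01,  1.53176184e-04,
       -1.12149019e-05,  3.09392277e-06]), 'tcp_pos': array([ 0.25930011, -0.51327758,  0.21193826]), 'orientation': array([ 7.71156557e-05,  9.72768434e-01,  2.31779135e-01, -1.20034109e-05]), 'wrist_force': array([0.83181039, 0.33252461, 0.35116571]), 'ft_torque': array([0.00774479, 0.07577704, 0.00361862]), 'grip_force': 0.0, 'finger_gap': 0.0855056954758411}
```

View pics/t0.png

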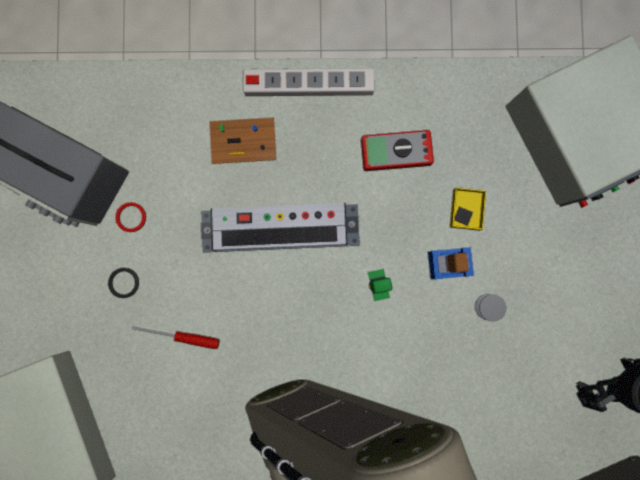

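View pics/s0.png

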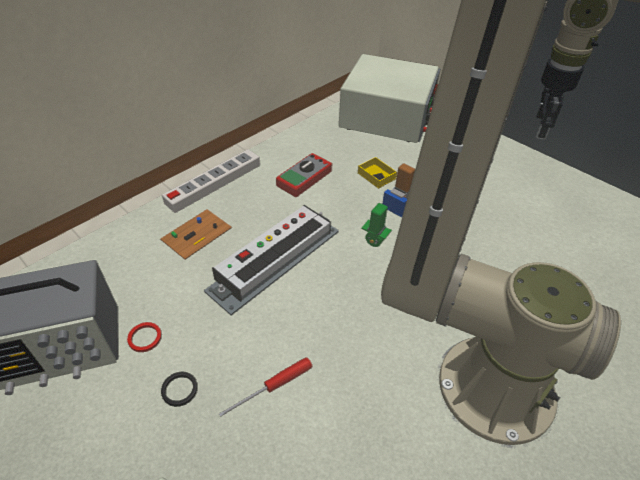

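The brown-handled roller stands in the blue holder at about (451,263) in the top view. The green look-alike at (380,285) is on the table and has no holder, so it is not the one meant. The bar is at (280,228), with its black covers on the robot's side. I'll confirm both in one enlarged crop.

```bash
python3 - <<'E'
from h import *
import pickle;t,s=pickle.load(open("p0.pkl","rb"))
c=t["color"]
a=cv2.resize(c[240:285,420:487],None,fx=6,fy=6,interpolation=cv2.INTER_CUBIC)
b=cv2.resize(c[195:260,195:367],(800,302),interpolation=cv2.INTER_CUBIC)
g=cv2.resize(s["color"][155:225,370:430],(240,270),interpolation=cv2.INTER_CUBIC)
o=np.zeros((590,800,3),np.uint8);o[:270,:402]=a;o[:270,420:660]=g;o[280:582]=b
cv2.imwrite("pics/crop.png",o[:,:,::-1])
hsv=cv2.cvtColor(c,cv2.COLOR_RGB2HSV)
m=cv2.inRange(hsv,(100,100,40),(125,255,255));m[:, :400]=0;m[300:]=0
ys,xs=np.nonzero(m);print(len(xs),cv2.minAreaRect(np.c_[xs,ys].astype(np.float32)))
E
```

```text
649 ((450.68035888671875, 262.983642578125), (28.337688446044922, 42.823402404785156), 84.80557250976562)
```

View pics/crop.png

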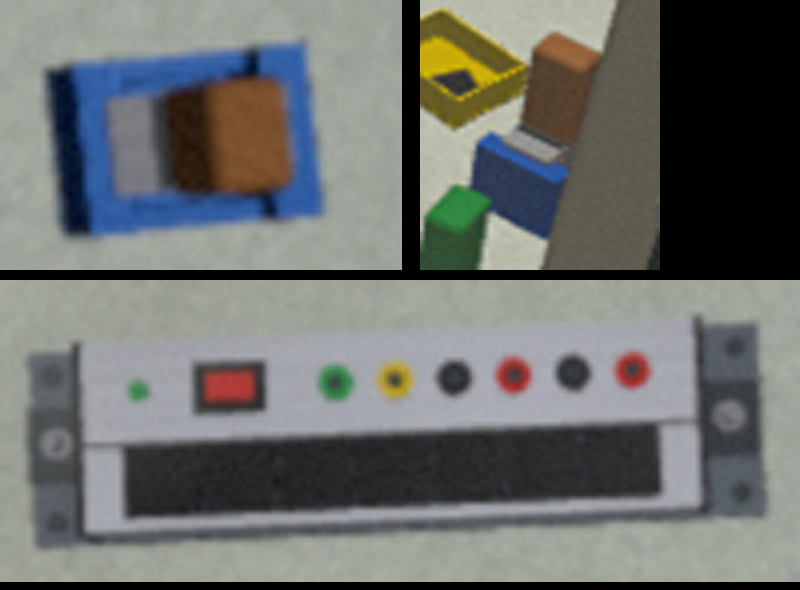

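The crop confirms a brown handle and steel plate seated in the blue holder. In the top view the handle's top is centred near (461.5,263), and the strip's corners run from (221,291) to (337,301) in crop terms. Next I compute the positions.

```bash
python3 - <<'E'
from h import *
import pickle;t,s=pickle.load(open("p0.pkl","rb"))
T=lambda q,k,o:np.array(q)/k+np.array(o)-0.5*(1-1/k)
def rep(n,q,z):
    P=np.array([onz(t,u,z)[:2] for u in q]); 
    print(n,P.round(4).tolist(),"c",P.mean(0).round(4),"sides",np.linalg.norm(np.roll(P,-1,0)-P,axis=1).round(4),"dir",np.degrees(np.arctan2(*(P[0]+P[3]-P[1]-P[2])[::-1])).round(2))
rep("holder",T([(76,66),(304,44),(322,214),(90,234)],6,(420,240)),.053)
rep("handle",T([(208,83),(283,78),(291,188),(215,194)],6,(420,240)),.125)
for z in(.060,.068,.075): rep("strip%.3f"%z,T([(123,447-280),(658,425-280),(662,494-280),(127,517-280)],800/172,(195,195)),z)
rep("plate",T([(28,353-280),(758,322-280),(765,513-280),(37,546-280)],800/172,(195,195)),.008)
# side/top correspondences via tip_of
print(onz(t,(446,262),0),onz(t,(280,228),0))
E
```

```text
holder [[0.4981, -0.2505], [0.5055, -0.3345], [0.4431, -0.3394], [0.4366, -0.2543]] c [ 0.4708 -0.2947] sides [0.0843 0.0625 0.0854 0.0616] dir 94.7
handle [[0.4888, -0.2807], [0.4903, -0.3067], [0.4524, -0.3084], [0.4506, -0.2822]] c [ 0.4705 -0.2945] sides [0.026  0.0379 0.0263 0.0383] dir 93.65
strip0.060 [[0.5459, 0.2131], [0.5541, -0.0391], [0.5215, -0.0406], [0.5128, 0.2111]] c [0.5336 0.0861] sides [0.2524 0.0327 0.2519 0.0331] dir 91.92
strip0.068 [[0.5452, 0.2117], [0.5534, -0.0388], [0.521, -0.0403], [0.5124, 0.2097]] c [0.533  0.0856] sides [0.2507 0.0324 0.2502 0.0329] dir 91.92
strip0.075 [[0.5447, 0.2105], [0.5528, -0.0386], [0.5206, -0.0401], [0.512, 0.2085]] c [0.5325 0.0851] sides [0.2492 0.0323 0.2488 0.0327] dir 91.92
plate [[0.5971, 0.2692], [0.6094, -0.0909], [0.5149, -0.0931], [0.5018, 0.2642]] c [0.5558 0.0874] sides [0.3603 0.0945 0.3576 0.0954] dir 92.03
[ 0.47385199 -0.29278414  0.        ] [0.55548455 0.08796655 0.        ]
```

Emit:
jog_arm([
  {"slide": [287,-100,0],"angular": [0,0,22.5],"fingers": 0},
  {"slide": [287,-100,0],"angular": [0,0,22.5],"fingers": 0},
  {"slide": [287,-100,0],"angular": [0,0,22.5],"fingers": 0},
  {"slide": [287,-100,0],"angular": [0,0,22.5],"fingers": 0},
  {"slide": [287,-100,0],"angular": [0,0,22.5],"fingers": 0},
  {"slide": [287,-100,0],"angular": [0,0,22.5],"fingers": 0},
  {"slide": [287,-100,0],"angular": [0,0,22.5],"fingers": 0},
  {"slide": [287,-100,0],"angular": [0,0,22.5],"fingers": 0},
  {"slide": [287,-100,0],"angular": [0,0,22.5],"fingers": 0},
  {"slide": [287,-100,0],"angular": [0,0,22.5],"fingers": 0},
])

```text
clock: 1.78
tcp_pos: [0.471, -0.2937, 0.2119]
orientation: [0.0, 0.999, 0.039, -0.0]
wrist_force: [-1.0, 0.2, -0.2]
finger_gap: 0.0854
grip_force: 0.0
```

```bash
cat >> h.py <<'E'
def go(x,y,z,yaw=None,s=None):
    "print slide (mm) and angular (deg) to reach TCP x,y,z with tool x at yaw deg, tool vertical"
    s=s or get_state(); q=s["orientation"]; r=R.from_quat([q[1],q[2],q[3],q[0]])
    d=r.inv().apply(np.array([x,y,z])-s["tcp_pos"])*1000
    a=[0,0,0]
    if yaw is not None:
        tg=R.from_euler("z",yaw,degrees=True)*R.from_euler("x",180,degrees=True)
        a=np.degrees((r.inv()*tg).as_rotvec())
    print("slide",d.round(1),"ang",np.round(a,2),"t",s["clock"],"tcp",s["tcp_pos"].round(4),"F",s["wrist_force"].round(1))
E
python3 -c "
from h import *
go(.4705,-.2945,.085,4.3)"
```

```text
slide [ -0.6   0.7 126.9] ang [0.02 0.01 0.17] t 1.7833 tcp [ 0.471  -0.2937  0.2119] F [-1.   0.2 -0.2]
```

Emit:
jog_arm([
  {"slide": [-0.5,0.5,40],"angular": [0,0,0],"fingers": 0},
  {"slide": [-0.5,0.5,80],"angular": [0,0,0],"fingers": 0},
  {"slide": [-0.5,0.5,110],"angular": [0,0,0],"fingers": 0},
  {"slide": [-0.5,0.5,127],"angular": [0,0,0],"fingers": 0},
  {"slide": [-0.5,0.5,127],"angular": [0,0,0],"fingers": 0.4},
  {"slide": [-0.5,0.5,127],"angular": [0,0,0],"fingers": 1},
  {"slide": [-0.5,0.5,127],"angular": [0,0,0],"fingers": 1},
  {"slide": [-0.5,0.5,127],"angular": [0,0,0],"fingers": 1},
  {"slide": [-0.5,0.5,127],"angular": [0,0,0],"fingers": 1},
  {"slide": [-0.5,0.5,127],"angular": [0,0,0],"fingers": 1},
], squeeze=100)

```text
clock: 2.62
tcp_pos: [0.4712, -0.2964, 0.0873]
orientation: [0.002, 0.999, 0.037, 0.002]
wrist_force: [-0.7, -0.1, 7.3]
finger_gap: 0.0259
grip_force: 100.2
```

```bash
python3 -c "
from h import *
s=get_state();print(s)
go(.4705,-.2945,.200,None)"
```

```text
{'clock': 2.6167, 'joint_pos': array([-7.05685564e-01,  3.42528489e-01, -2.27639894e-01,  9.96173860e-01,
       -3.36074222e-05,  2.36094582e+00]), 'qvel': array([ 0.00336895, -0.00045651, -0.00252367, -0.00254051, -0.00259231,
       -0.00092555]), 'tau': array([ 2.24468572e-02, -4.37909353e+01,  2.53299683e+01, -2.61420524e-01,
        1.91293213e-03, -1.21099685e-02]), 'tcp_pos': array([ 0.4712273 , -0.29642366,  0.08725136]), 'orientation': array([0.00151924, 0.99929521, 0.03747173, 0.00162847]), 'wrist_force': array([-0.65128632, -0.07498962,  7.26693741]), 'ft_torque': array([0.11504003, 0.21015114, 0.07642663]), 'grip_force': 100.15695691108704, 'finger_gap': 0.025867484315551668}
slide [  -0.2   -1.6 -112.8] ang [0 0 0] t 2.6167 tcp [ 0.4712 -0.2964  0.0873] F [-0.7 -0.1  7.3]
```

Emit:
jog_arm([
  {"slide": [0,0,-5],"fingers": 1,"angular": [0,0,0]},
  {"slide": [0,0,-20],"fingers": 1,"angular": [0,0,0]},
  {"slide": [0,0,-50],"fingers": 1,"angular": [0,0,0]},
  {"slide": [0,0,-85],"fingers": 1,"angular": [0,0,0]},
  {"slide": [0,0,-105],"fingers": 1,"angular": [0,0,0]},
  {"slide": [0,0,-115],"fingers": 1,"angular": [0,0,0]},
  {"slide": [0,0,-115],"fingers": 1,"angular": [0,0,0]},
  {"slide": [0,0,-115],"fingers": 1,"angular": [0,0,0]},
  {"slide": [0,0,-115],"fingers": 1,"angular": [0,0,0]},
])

```text
clock: 3.37
tcp_pos: [0.469, -0.2944, 0.198]
orientation: [-0.001, 0.999, 0.038, -0.001]
wrist_force: [0.3, 0.2, -2.1]
finger_gap: 0.0255
grip_force: 99.2
```

```bash
python3 - <<'E'
from h import *
s=get_state();print(s["finger_gap"],s["grip_force"],s["ft_torque"],s["orientation"])
go(.5333,.086,.200,2.0)
p=read_camera("side");t=read_camera("top");a=np.concatenate([p["color"],t["color"][100:400,300:]][:1]);save(p,"s1.png")
c=np.zeros((480,640,3),np.uint8);print(s["tcp_pos"],proj(p,s["tcp_pos"]),proj(t,s["tcp_pos"]))
import pickle;pickle.dump((t,p),open("p1.pkl","wb"))
u=proj(p,s["tcp_pos"]-[0,0,.05]).astype(int);v=proj(t,s["tcp_pos"]-[0,0,.05]).astype(int)
cr=lambda im,u:cv2.resize(im[max(0,u[1]-45):u[1]+45,max(0,u[0]-50):u[0]+50],(400,400*90//100))
o=np.hstack([cr(p["color"],u),cr(t["color"],v)]);cv2.imwrite("pics/c1.png",o[:,:,::-1])
E
```

```text
0.02545372648727726 99.18470621109009 [ 0.01644399 -0.0463864  -0.00282042] [-0.00101046  0.99929342  0.03755378 -0.00116517]
slide [  92.6 -374.5   -1.4] ang [-0.12  0.13  2.3 ] t 3.3667 tcp [ 0.469  -0.2944  0.198 ] F [ 0.3  0.2 -2.1]
[ 0.4690156  -0.29438497  0.19802008] [411.02580583 143.31171295] [471.04204563 262.10462686]
```

View pics/c1.png

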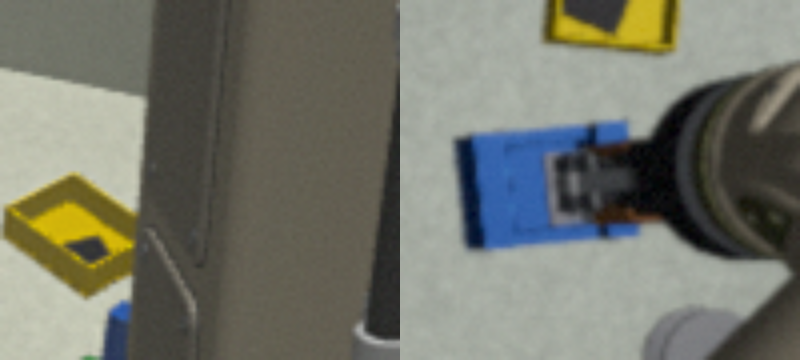

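The roller hangs straight in the gripper, clear of the holder. The top view shows the plate and wheel just under the gripper and the well empty. Next I go over cover 1.

```bash
python3 - <<'E'
from h import *
go(.5375,-.022,.185,2.0)
E
```

```text
slide [  88.9 -266.4   13.3] ang [-0.14  0.16  2.3 ] t 3.4667 tcp [ 0.4689 -0.2943  0.1978] F [-1.1  0.2 -1.9]
```

Emit:
jog_arm([
  {"slide": [30,-40,0],"angular": [0,0,2.3],"fingers": 1},
  {"slide": [55,-80,0],"angular": [0,0,2.3],"fingers": 1},
  {"slide": [75,-120,0],"angular": [0,0,2.3],"fingers": 1},
  {"slide": [88,-160,0],"angular": [0,0,2.3],"fingers": 1},
  {"slide": [88,-200,0],"angular": [0,0,2.3],"fingers": 1},
  {"slide": [88,-240,0],"angular": [0,0,2.3],"fingers": 1},
  {"slide": [88,-266,5],"angular": [0,0,2.3],"fingers": 1},
  {"slide": [88,-266,13],"angular": [0,0,2.3],"fingers": 1},
  {"slide": [88,-266,13],"angular": [0,0,2.3],"fingers": 1},
  {"slide": [88,-266,13],"angular": [0,0,2.3],"fingers": 1},
])

```text
clock: 4.3
tcp_pos: [0.5368, -0.0231, 0.1856]
orientation: [0.0, 1.0, 0.018, -0.001]
wrist_force: [-0.1, 0.0, -1.4]
finger_gap: 0.0261
grip_force: 99.6
```

```bash
python3 - <<'E'
from h import *
go(.5375,-.022,.165,2.0)
t=read_camera("top");s=read_camera("side");go(.5375,-.022,.165,2.0);print(get_state()["ft_torque"])
o=np.hstack([cv2.resize(s["color"][180:330,190:390],(400,300)),cv2.resize(t["color"][175:275,195:395],(400,200))[:200].repeat(1,0).copy() if 0 else cv2.resize(t["color"][175:325,195:395],(400,300))])
cv2.imwrite("pics/c2.png",cv2.resize(o,(800,300))[:,:,::-1])
E
```

```text
slide [ 0.7 -1.1 20.6] ang [0.   0.15 0.06] t 4.3 tcp [ 0.5368 -0.0231  0.1856] F [-0.1  0.  -1.4]
slide [-0.1 -2.4 21.5] ang [ 0.01  0.04 -0.08] t 4.4 tcp [ 0.5377 -0.0244  0.1865] F [-0.6 -0.2 -1.4]
[0.01443962 0.04671964 0.00569184]
```

View pics/c2.png

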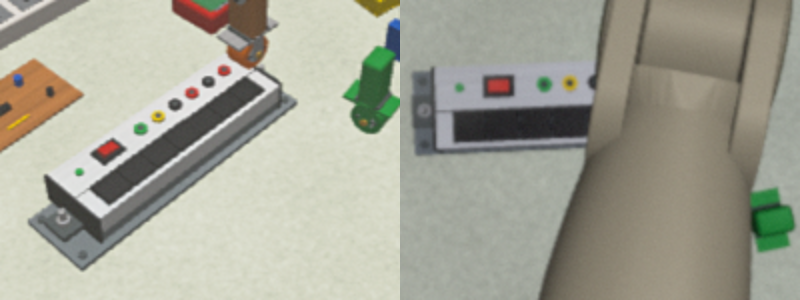

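Emit:
jog_arm([
  {"slide": [0,-2,15],"angular": [0,0,0],"fingers": 1},
  {"slide": [0,-2,25],"angular": [0,0,0],"fingers": 1},
  {"slide": [0,-2,28],"angular": [0,0,0],"fingers": 1},
  {"slide": [0,-2,28],"angular": [0,0,0],"fingers": 1},
])

```text
clock: 4.73
tcp_pos: [0.5367, -0.0222, 0.1577]
orientation: [-0.0, 1.0, 0.017, -0.001]
wrist_force: [0.5, -0.3, -2.4]
finger_gap: 0.026
grip_force: 99.6
```

Emit:
jog_arm([
  {"slide": [0,0,2],"angular": [0,0,0],"fingers": 1},
  {"slide": [0,0,4],"angular": [0,0,0],"fingers": 1},
  {"slide": [0,0,4],"angular": [0,0,0],"fingers": 1},
])

```text
clock: 4.98
tcp_pos: [0.5378, -0.0215, 0.155]
orientation: [0.0, 1.0, 0.017, 0.0]
wrist_force: [0.9, 0.2, -2.2]
finger_gap: 0.0258
grip_force: 99.6
```

Emit:
jog_arm([
  {"slide": [0,0,2],"angular": [0,0,0],"fingers": 1},
  {"slide": [0,0,4],"angular": [0,0,0],"fingers": 1},
  {"slide": [0,0,4],"angular": [0,0,0],"fingers": 1},
])

```text
clock: 5.23
tcp_pos: [0.5375, -0.0212, 0.1506]
orientation: [0.0, 1.0, 0.018, -0.0]
wrist_force: [0.2, -0.0, -3.2]
finger_gap: 0.0257
grip_force: 99.6
```

Emit:
jog_arm([
  {"slide": [0,0,2],"angular": [0,0,0],"fingers": 1},
  {"slide": [0,0,4],"angular": [0,0,0],"fingers": 1},
  {"slide": [0,0,4],"angular": [0,0,0],"fingers": 1},
])

```text
clock: 5.48
tcp_pos: [0.5374, -0.0212, 0.1464]
orientation: [-0.0, 1.0, 0.018, -0.0]
wrist_force: [-0.9, 0.2, -1.6]
finger_gap: 0.0257
grip_force: 99.6
```

Emit:
jog_arm([
  {"slide": [0,0,1.5],"angular": [0,0,0],"fingers": 1},
  {"slide": [0,0,3],"angular": [0,0,0],"fingers": 1},
  {"slide": [0,0,3],"angular": [0,0,0],"fingers": 1},
])

```text
clock: 5.73
tcp_pos: [0.5374, -0.0212, 0.1435]
orientation: [-0.0, 1.0, 0.017, -0.0]
wrist_force: [0.1, -1.3, -1.9]
finger_gap: 0.0256
grip_force: 99.6
```

Emit:
jog_arm([
  {"slide": [0,0,1.5],"angular": [0,0,0],"fingers": 1},
  {"slide": [0,0,3],"angular": [0,0,0],"fingers": 1},
  {"slide": [0,0,3],"angular": [0,0,0],"fingers": 1},
])

```text
clock: 5.98
tcp_pos: [0.538, -0.0215, 0.1416]
orientation: [0.0, 1.0, 0.017, 0.001]
wrist_force: [-1.2, -0.5, 3.6]
finger_gap: 0.0257
grip_force: 100.5
```

Emit:
jog_arm([
  {"slide": [0,0,1.5],"angular": [0,0,0],"fingers": 1},
  {"slide": [0,0,2],"angular": [0,0,0],"fingers": 1},
  {"slide": [0,0,2],"angular": [0,0,0],"fingers": 1},
])

```text
clock: 6.23
tcp_pos: [0.538, -0.0215, 0.1397]
orientation: [0.0, 1.0, 0.017, 0.001]
wrist_force: [-1.1, -0.2, 3.9]
finger_gap: 0.0257
grip_force: 100.6
```

Emit:
jog_arm([
  {"slide": [0,0,1],"angular": [0,0,0],"fingers": 1},
  {"slide": [0,0,1.5],"angular": [0,0,0],"fingers": 1},
  {"slide": [0,0,1.5],"angular": [0,0,0],"fingers": 1},
])

```text
clock: 6.48
tcp_pos: [0.538, -0.0215, 0.1381]
orientation: [0.0, 1.0, 0.017, 0.001]
wrist_force: [-2.5, -0.9, 5.0]
finger_gap: 0.0258
grip_force: 100.6
```

Emit:
jog_arm([
  {"slide": [0,0,1],"angular": [0,0,0],"fingers": 1},
  {"slide": [0,0,1],"angular": [0,0,0],"fingers": 1},
])

```text
clock: 6.65
tcp_pos: [0.5383, -0.0216, 0.138]
orientation: [0.0, 1.0, 0.017, 0.001]
wrist_force: [-3.0, -1.4, 8.8]
finger_gap: 0.0258
grip_force: 101.4
```

Emit:
jog_arm([
  {"slide": [0,0,1],"angular": [0,0,0],"fingers": 1},
  {"slide": [0,0,2],"angular": [0,0,0],"fingers": 1},
  {"slide": [0,0,2],"angular": [0,0,0],"fingers": 1},
])

```text
clock: 6.9
tcp_pos: [0.5389, -0.0218, 0.1377]
orientation: [0.001, 1.0, 0.017, 0.002]
wrist_force: [-4.3, 1.0, 18.4]
finger_gap: 0.0259
grip_force: 102.6
```

Emit:
jog_arm([
  {"slide": [0,0,-12],"angular": [0,0,0],"fingers": 1},
  {"slide": [0,-20,-12],"angular": [0,0,0],"fingers": 1},
  {"slide": [0,-36,-12],"angular": [0,0,0],"fingers": 1},
  {"slide": [0,-36,-8],"angular": [0,0,0],"fingers": 1},
  {"slide": [0,-36,-5],"angular": [0,0,0],"fingers": 1},
  {"slide": [0,-36,-3],"angular": [0,0,0],"fingers": 1},
  {"slide": [0,-36,-1.5],"angular": [0,0,0],"fingers": 1},
  {"slide": [0,-36,-0.5],"angular": [0,0,0],"fingers": 1},
  {"slide": [0,-36,-0.5],"angular": [0,0,0],"fingers": 1},
  {"slide": [0,-36,-0.5],"angular": [0,0,0],"fingers": 1},
])

```text
clock: 7.73
tcp_pos: [0.5377, 0.0136, 0.1381]
orientation: [0.001, 1.0, 0.017, 0.002]
wrist_force: [-4.3, -0.0, 20.7]
finger_gap: 0.0259
grip_force: 103.0
```

Emit:
jog_arm([
  {"slide": [0,0,-12],"angular": [0,0,0],"fingers": 1},
  {"slide": [0,-20,-13],"angular": [0,0,0],"fingers": 1},
  {"slide": [0,-36,-12],"angular": [0,0,0],"fingers": 1},
  {"slide": [0,-36,-8],"angular": [0,0,0],"fingers": 1},
  {"slide": [0,-36,-5],"angular": [0,0,0],"fingers": 1},
  {"slide": [0,-36,-3],"angular": [0,0,0],"fingers": 1},
  {"slide": [0,-36,-1.5],"angular": [0,0,0],"fingers": 1},
  {"slide": [0,-36,-0.8],"angular": [0,0,0],"fingers": 1},
  {"slide": [0,-36,-0.8],"angular": [0,0,0],"fingers": 1},
  {"slide": [0,-36,-0.8],"angular": [0,0,0],"fingers": 1},
])

```text
clock: 8.57
tcp_pos: [0.5364, 0.0493, 0.1386]
orientation: [0.001, 1.0, 0.017, 0.002]
wrist_force: [-4.8, 0.5, 19.9]
finger_gap: 0.0257
grip_force: 102.9
```

Emit:
jog_arm([
  {"slide": [0,0,-12],"angular": [0,0,0],"fingers": 1},
  {"slide": [0,-20,-13],"angular": [0,0,0],"fingers": 1},
  {"slide": [0,-36,-12],"angular": [0,0,0],"fingers": 1},
  {"slide": [0,-36,-8],"angular": [0,0,0],"fingers": 1},
  {"slide": [0,-36,-5],"angular": [0,0,0],"fingers": 1},
  {"slide": [0,-36,-3],"angular": [0,0,0],"fingers": 1},
  {"slide": [0,-36,-1.5],"angular": [0,0,0],"fingers": 1},
  {"slide": [0,-36,-0.7],"angular": [0,0,0],"fingers": 1},
  {"slide": [0,-36,-0.7],"angular": [0,0,0],"fingers": 1},
  {"slide": [0,-36,-0.7],"angular": [0,0,0],"fingers": 1},
])

```text
clock: 9.4
tcp_pos: [0.5352, 0.0852, 0.1391]
orientation: [0.001, 1.0, 0.017, 0.002]
wrist_force: [-3.8, -0.6, 18.8]
finger_gap: 0.0259
grip_force: 102.8
```

Emit:
jog_arm([
  {"slide": [0,0,-12],"angular": [0,0,0],"fingers": 1},
  {"slide": [0,-20,-13],"angular": [0,0,0],"fingers": 1},
  {"slide": [0,-36,-12],"angular": [0,0,0],"fingers": 1},
  {"slide": [0,-36,-8],"angular": [0,0,0],"fingers": 1},
  {"slide": [0,-36,-5],"angular": [0,0,0],"fingers": 1},
  {"slide": [0,-36,-3],"angular": [0,0,0],"fingers": 1},
  {"slide": [0,-36,-1.5],"angular": [0,0,0],"fingers": 1},
  {"slide": [0,-36,-0.7],"angular": [0,0,0],"fingers": 1},
  {"slide": [0,-36,-0.7],"angular": [0,0,0],"fingers": 1},
  {"slide": [0,-36,-0.7],"angular": [0,0,0],"fingers": 1},
])

```text
clock: 10.23
tcp_pos: [0.5342, 0.1101, 0.1393]
orientation: [-0.004, 1.0, 0.026, 0.002]
wrist_force: [-3.8, -0.3, 17.0]
finger_gap: 0.0257
grip_force: 102.6
```

Emit:
jog_arm([
  {"slide": [0,0,-12],"angular": [0,0,0],"fingers": 1},
  {"slide": [0,-20,-13],"angular": [0,0,0],"fingers": 1},
  {"slide": [0,-36,-12],"angular": [0,0,0],"fingers": 1},
  {"slide": [0,-36,-8],"angular": [0,0,0],"fingers": 1},
  {"slide": [0,-36,-5],"angular": [0,0,0],"fingers": 1},
  {"slide": [0,-36,-3],"angular": [0,0,0],"fingers": 1},
  {"slide": [0,-36,-1.5],"angular": [0,0,0],"fingers": 1},
  {"slide": [0,-36,-0.7],"angular": [0,0,0],"fingers": 1},
  {"slide": [0,-36,-0.7],"angular": [0,0,0],"fingers": 1},
  {"slide": [0,-36,-0.7],"angular": [0,0,0],"fingers": 1},
])

```text
clock: 11.07
tcp_pos: [0.5332, 0.1283, 0.1397]
orientation: [-0.01, 0.999, 0.039, 0.0]
wrist_force: [-3.7, -5.7, 13.2]
finger_gap: 0.0262
grip_force: 102.1
```

Emit:
jog_arm([
  {"slide": [0,0,-12],"angular": [0,0,0],"fingers": 1},
  {"slide": [0,-20,-13],"angular": [0,0,0],"fingers": 1},
  {"slide": [0,-36,-12],"angular": [0,0,0],"fingers": 1},
  {"slide": [0,-36,-8],"angular": [0,0,0],"fingers": 1},
  {"slide": [0,-36,-5],"angular": [0,0,0],"fingers": 1},
  {"slide": [0,-36,-3],"angular": [0,0,0],"fingers": 1},
  {"slide": [0,-36,-1.5],"angular": [0,0,0],"fingers": 1},
  {"slide": [0,-36,-0.7],"angular": [0,0,0],"fingers": 1},
  {"slide": [0,-36,-0.7],"angular": [0,0,0],"fingers": 1},
  {"slide": [0,-36,-0.7],"angular": [0,0,0],"fingers": 1},
])

```text
clock: 11.9
tcp_pos: [0.5316, 0.1486, 0.14]
orientation: [-0.019, 0.998, 0.053, -0.001]
wrist_force: [-1.7, -0.8, 5.7]
finger_gap: 0.0258
grip_force: 101.1
```

Emit:
jog_arm([
  {"slide": [0,0,-20],"angular": [0,0,0],"fingers": 1},
  {"slide": [0,0,-50],"angular": [0,0,0],"fingers": 1},
  {"slide": [0,0,-60],"angular": [0,0,0],"fingers": 1},
  {"slide": [0,0,-60],"angular": [0,0,0],"fingers": 1},
])

```text
clock: 12.23
tcp_pos: [0.5336, 0.1464, 0.2017]
orientation: [-0.019, 0.998, 0.053, 0.001]
wrist_force: [0.1, 0.2, -2.2]
finger_gap: 0.0261
grip_force: 99.9
```

```bash
python3 - <<'E'
from h import *
s=get_state();print(s["joint_pos"].round(3),s["orientation"].round(4),s["finger_gap"])
go(*s["tcp_pos"],2.0)
E
```

```text
[ 0.101  0.267 -0.043  1.257  0.037  3.137] [-0.0186  0.9984  0.0531  0.0012] 0.0261497688866813
slide [0. 0. 0.] ang [-2.12 -0.17  4.09] t 12.2333 tcp [0.5336 0.1464 0.2017] F [ 0.1  0.2 -2.2]
```

Emit:
jog_arm([
  {"slide": [0,0,0],"angular": [0,0,-7],"fingers": 1},
  {"slide": [0,0,0],"angular": [0,0,-14],"fingers": 1},
  {"slide": [0,0,0],"angular": [0,0,-21],"fingers": 1},
  {"slide": [0,0,0],"angular": [0,0,-28],"fingers": 1},
  {"slide": [0,0,0],"angular": [0,0,-35],"fingers": 1},
  {"slide": [0,0,0],"angular": [0,0,-42],"fingers": 1},
  {"slide": [0,0,0],"angular": [0,0,-49],"fingers": 1},
  {"slide": [0,0,0],"angular": [0,0,-56],"fingers": 1},
  {"slide": [0,0,0],"angular": [0,0,-63],"fingers": 1},
  {"slide": [0,0,0],"angular": [0,0,-70],"fingers": 1},
])

```text
clock: 13.07
tcp_pos: [0.5309, 0.1463, 0.1972]
orientation: [-0.017, 0.786, 0.619, 0.008]
wrist_force: [0.4, -0.5, -3.1]
finger_gap: 0.026
grip_force: 99.8
```

Emit:
jog_arm([
  {"slide": [0,0,0],"angular": [0,0,-7],"fingers": 1},
  {"slide": [0,0,0],"angular": [0,0,-14],"fingers": 1},
  {"slide": [0,0,0],"angular": [0,0,-21],"fingers": 1},
  {"slide": [0,0,0],"angular": [0,0,-28],"fingers": 1},
  {"slide": [0,0,0],"angular": [0,0,-35],"fingers": 1},
  {"slide": [0,0,0],"angular": [0,0,-42],"fingers": 1},
  {"slide": [0,0,0],"angular": [0,0,-49],"fingers": 1},
  {"slide": [0,0,0],"angular": [0,0,-56],"fingers": 1},
  {"slide": [0,0,0],"angular": [0,0,-63],"fingers": 1},
  {"slide": [0,0,0],"angular": [0,0,-70],"fingers": 1},
])

```text
clock: 13.9
tcp_pos: [0.5309, 0.1462, 0.1972]
orientation: [-0.009, 0.289, 0.957, 0.016]
wrist_force: [-1.1, -1.3, -2.1]
finger_gap: 0.0258
grip_force: 99.8
```

```bash
python3 - <<'E'
from h import *
s=get_state();print(s["joint_pos"].round(3),s["orientation"].round(4),s["finger_gap"])
go(*s["tcp_pos"],182.0)
go(.5375-.108*.0349-.00,.086,.19,182.0)
E
```

```text
[ 0.101  0.27  -0.049  1.255  0.037  0.687] [-0.0087  0.2887  0.9572  0.0163] 0.02577896372885149
slide [0. 0. 0.] ang [  1.92  -0.98 -35.56] t 13.9 tcp [0.5309 0.1462 0.1972] F [-1.1 -1.3 -2.1]
slide [-35.8 -48.8   5. ] ang [  1.92  -0.98 -35.56] t 13.9 tcp [0.5309 0.1462 0.1972] F [-1.1 -1.3 -2.1]
```

```bash
python3 - <<'E'
from h import *
go(.5313,.124,.190,182.0)
E
```

```text
slide [-12.8 -18.5   6.4] ang [  1.92  -0.98 -35.56] t 13.9 tcp [0.5309 0.1462 0.1972] F [-1.1 -1.3 -2.1]
```

Emit:
jog_arm([
  {"slide": [-13,-18.5,6.5],"angular": [1.9,-1,-35.6],"fingers": 1},
  {"slide": [-13,-18.5,6.5],"angular": [1.9,-1,-35.6],"fingers": 1},
  {"slide": [-13,-18.5,6.5],"angular": [1.9,-1,-35.6],"fingers": 1},
  {"slide": [-13,-18.5,6.5],"angular": [1.9,-1,-35.6],"fingers": 1},
  {"slide": [-13,-18.5,6.5],"angular": [1.9,-1,-35.6],"fingers": 1},
  {"slide": [-13,-18.5,6.5],"angular": [1.9,-1,-35.6],"fingers": 1},
  {"slide": [-13,-18.5,6.5],"angular": [1.9,-1,-35.6],"fingers": 1},
  {"slide": [-13,-18.5,6.5],"angular": [1.9,-1,-35.6],"fingers": 1},
])

```text
clock: 14.57
tcp_pos: [0.5317, 0.1239, 0.1911]
orientation: [0.001, -0.013, 1.0, 0.0]
wrist_force: [-0.1, 0.2, -3.4]
finger_gap: 0.0259
grip_force: 99.9
```

```bash
python3 - <<'E'
from h import *
s=read_camera("side");st=get_state();print(st["joint_pos"].round(3),st["orientation"].round(4));go(.5313,.124,.160,182.0)
cv2.imwrite("pics/c3.png",cv2.resize(s["color"][150:320,190:360],(600,600),interpolation=cv2.INTER_CUBIC)[:,:,::-1])
print(proj(s,st["tcp_pos"]),[proj(s,st["tcp_pos"]-[0,0,h]).round(1) for h in(.03,.059,.081)])
print([(x["point"],x["p"]) for x in tip_of("wheel",s)+tip_of("roller",s)])
E
```

```text
[ 0.082  0.262 -0.074  1.233  0.     0.055] [ 1.000e-03 -1.350e-02  9.999e-01  3.000e-04]
slide [ 0.7  0.1 31.5] ang [ 0.03  0.11 -0.45] t 14.6167 tcp [0.5319 0.1239 0.1915] F [ 0.4 -0.  -2.5]
[264.86166575 214.04765518] [array([265.7, 224.3]), array([266.4, 233.8]), array([267. , 240.7])]
[([262.7, 235.1], 0.6), ([376.2, 179.3], 0.59), ([375.3, 237.7], 0.53), ([374.0, 241.6], 0.93), ([267.2, 240.8], 0.9)]
```

View pics/c3.png

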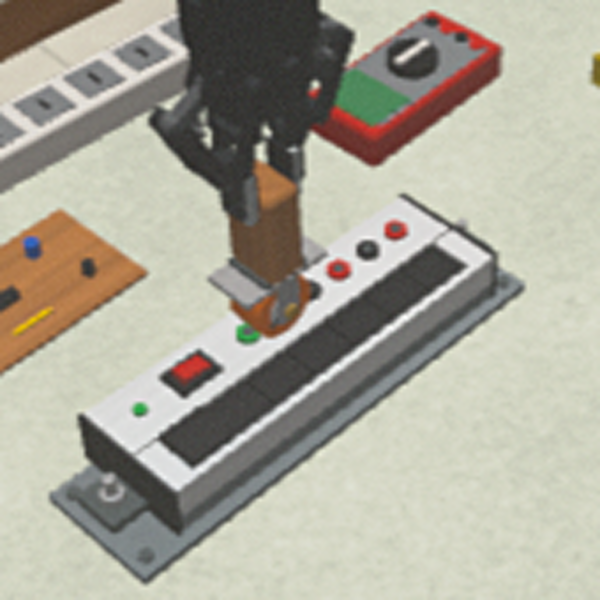

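Emit:
jog_arm([
  {"slide": [0.5,0,30],"angular": [0,0,-0.4],"fingers": 1},
  {"slide": [0.5,0,44],"angular": [0,0,-0.4],"fingers": 1},
  {"slide": [0.5,0,46],"angular": [0,0,-0.4],"fingers": 1},
  {"slide": [0.5,0,48],"angular": [0,0,-0.4],"fingers": 1},
  {"slide": [0.5,0,50],"angular": [0,0,-0.4],"fingers": 1},
  {"slide": [0.5,0,51.5],"angular": [0,0,-0.4],"fingers": 1},
  {"slide": [0.5,0,52.5],"angular": [0,0,-0.4],"fingers": 1},
  {"slide": [0.5,0,53],"angular": [0,0,-0.4],"fingers": 1},
  {"slide": [0.5,0,53],"angular": [0,0,-0.4],"fingers": 1},
])

```text
clock: 15.47
tcp_pos: [0.5325, 0.1241, 0.14]
orientation: [0.002, -0.018, 1.0, 0.0]
wrist_force: [0.4, 0.2, -1.6]
finger_gap: 0.0258
grip_force: 100.0
```

Emit:
jog_arm([
  {"slide": [0,0,1],"angular": [0,0,0],"fingers": 1},
  {"slide": [0,0,2],"angular": [0,0,0],"fingers": 1},
  {"slide": [0,0,2],"angular": [0,0,0],"fingers": 1},
])

```text
clock: 15.72
tcp_pos: [0.533, 0.1241, 0.1397]
orientation: [0.003, -0.018, 1.0, 0.0]
wrist_force: [-2.4, 0.1, 10.0]
finger_gap: 0.0258
grip_force: 101.7
```

Emit:
jog_arm([
  {"slide": [0,0,1],"angular": [0,0,0],"fingers": 1},
  {"slide": [0,0,2],"angular": [0,0,0],"fingers": 1},
  {"slide": [0,0,2],"angular": [0,0,0],"fingers": 1},
])

```text
clock: 15.97
tcp_pos: [0.5336, 0.1242, 0.1395]
orientation: [0.004, -0.018, 1.0, 0.0]
wrist_force: [-4.5, -0.3, 19.6]
finger_gap: 0.0256
grip_force: 102.9
```

Emit:
jog_arm([
  {"slide": [1,0,-12],"angular": [0,0,0],"fingers": 1},
  {"slide": [1,20,-13],"angular": [0,0,0],"fingers": 1},
  {"slide": [1,36,-12],"angular": [0,0,0],"fingers": 1},
  {"slide": [1,36,-8],"angular": [0,0,0],"fingers": 1},
  {"slide": [1,36,-5],"angular": [0,0,0],"fingers": 1},
  {"slide": [1,36,-3],"angular": [0,0,0],"fingers": 1},
  {"slide": [1,36,-1.5],"angular": [0,0,0],"fingers": 1},
  {"slide": [1,36,-0.7],"angular": [0,0,0],"fingers": 1},
  {"slide": [1,36,-0.7],"angular": [0,0,0],"fingers": 1},
  {"slide": [1,36,-0.7],"angular": [0,0,0],"fingers": 1},
])

```text
clock: 16.8
tcp_pos: [0.5308, 0.1597, 0.1399]
orientation: [0.004, -0.018, 1.0, 0.001]
wrist_force: [-4.1, -0.2, 20.9]
finger_gap: 0.0258
grip_force: 103.2
```

Emit:
jog_arm([
  {"slide": [0,0,-12],"angular": [0,0,0],"fingers": 1},
  {"slide": [0,20,-13],"angular": [0,0,0],"fingers": 1},
  {"slide": [0,36,-12],"angular": [0,0,0],"fingers": 1},
  {"slide": [0,36,-8],"angular": [0,0,0],"fingers": 1},
  {"slide": [0,36,-5],"angular": [0,0,0],"fingers": 1},
  {"slide": [0,36,-3],"angular": [0,0,0],"fingers": 1},
  {"slide": [0,36,-1.5],"angular": [0,0,0],"fingers": 1},
  {"slide": [0,36,-0.7],"angular": [0,0,0],"fingers": 1},
  {"slide": [0,36,-0.7],"angular": [0,0,0],"fingers": 1},
  {"slide": [0,36,-0.7],"angular": [0,0,0],"fingers": 1},
])

```text
clock: 17.63
tcp_pos: [0.5299, 0.1953, 0.1402]
orientation: [0.004, -0.018, 1.0, 0.001]
wrist_force: [-3.5, 0.2, 19.1]
finger_gap: 0.0253
grip_force: 103.0
```

All seven covers read level along one straight slope. Next comes one continuous firm roll back over the strip.

Emit:
jog_arm([
  {"slide": [0,-8,0.1],"angular": [0,0,0],"fingers": 1},
  {"slide": [0,-18,0.3],"angular": [0,0,0],"fingers": 1},
  {"slide": [0,-29,0.5],"angular": [0,0,0],"fingers": 1},
  {"slide": [0,-40,0.7],"angular": [0,0,0],"fingers": 1},
  {"slide": [0,-51,0.9],"angular": [0,0,0],"fingers": 1},
  {"slide": [0,-62,1.1],"angular": [0,0,0],"fingers": 1},
  {"slide": [0,-73,1.3],"angular": [0,0,0],"fingers": 1},
  {"slide": [0,-84,1.5],"angular": [0,0,0],"fingers": 1},
  {"slide": [0,-95,1.7],"angular": [0,0,0],"fingers": 1},
  {"slide": [0,-106,1.9],"angular": [0,0,0],"fingers": 1},
])

```text
clock: 18.47
tcp_pos: [0.534, 0.0888, 0.139]
orientation: [0.005, -0.018, 1.0, 0.001]
wrist_force: [-5.2, 1.6, 24.1]
finger_gap: 0.026
grip_force: 103.4
```

Emit:
jog_arm([
  {"slide": [0,-11,-0.3],"angular": [0,0,0],"fingers": 1},
  {"slide": [0,-22,-0.3],"angular": [0,0,0],"fingers": 1},
  {"slide": [0,-33,-0.1],"angular": [0,0,0],"fingers": 1},
  {"slide": [0,-44,0.1],"angular": [0,0,0],"fingers": 1},
  {"slide": [0,-55,0.2],"angular": [0,0,0],"fingers": 1},
  {"slide": [0,-66,0.4],"angular": [0,0,0],"fingers": 1},
  {"slide": [0,-77,0.6],"angular": [0,0,0],"fingers": 1},
  {"slide": [0,-88,0.7],"angular": [0,0,0],"fingers": 1},
  {"slide": [0,-99,0.9],"angular": [0,0,0],"fingers": 1},
  {"slide": [0,-110,1],"angular": [0,0,0],"fingers": 1},
])

```text
clock: 19.3
tcp_pos: [0.5379, -0.0218, 0.1377]
orientation: [0.005, -0.018, 1.0, -0.001]
wrist_force: [-3.5, 0.8, 20.8]
finger_gap: 0.0252
grip_force: 103.1
```

Emit:
jog_arm([
  {"slide": [0,0,-10],"angular": [0,0,0],"fingers": 1},
  {"slide": [0,0,-35],"angular": [0,0,0],"fingers": 1},
  {"slide": [0,0,-60],"angular": [0,0,0],"fingers": 1},
  {"slide": [0,0,-60],"angular": [0,0,0],"fingers": 1},
  {"slide": [0,0,-60],"angular": [0,0,0],"fingers": 1},
])

```text
clock: 19.72
tcp_pos: [0.5365, -0.0208, 0.1943]
orientation: [0.003, -0.018, 1.0, -0.0]
wrist_force: [-0.0, -0.3, -3.4]
finger_gap: 0.0257
grip_force: 100.2
```

```bash
python3 - <<'E'
from h import *
s=read_camera("side");st=get_state();print(st["joint_pos"].round(3),st["orientation"].round(4));
go(.4705,-.2945,.20,184.3)
cv2.imwrite("pics/c4.png",cv2.resize(s["color"][150:320,190:360],(600,600),interpolation=cv2.INTER_CUBIC)[:,:,::-1])
print([proj(s,st["tcp_pos"]-[0,0,h]).round(1) for h in(.03,.059,.081)])
print([(x["point"],x["p"]) for x in tip_of("wheel",s)+tip_of("roller",s)])
E
```

```text
[-1.89e-01  2.42e-01 -9.70e-02  1.23e+00  1.00e-03 -2.24e-01] [ 1.200e-03 -1.790e-02  9.998e-01  3.000e-04]
slide [  74.8 -271.5   -7.4] ang [ 0.03  0.14 -2.25] t 19.7667 tcp [ 0.5356 -0.0204  0.1929] F [-0.5 -0.6 -3.1]
[array([312.4, 192.3]), array([312.2, 201.8]), array([312.1, 208.7])]
[([309.3, 200.6], 0.43), ([374.8, 238.9], 0.42), ([312.7, 208.3], 0.55), ([375.2, 241.0], 0.55)]
```

View pics/c4.png

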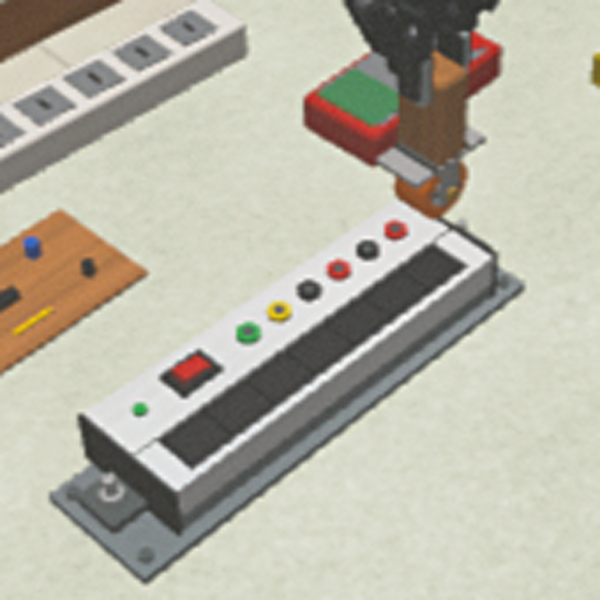

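The side view shows all seven covers flush in one even strip, with the roller upright in the gripper. Now I carry it back to the holder, moving along y first to keep clear of the green one.

Emit:
jog_arm([
  {"slide": [0,-35,-8],"angular": [0,0,-2.3],"fingers": 1},
  {"slide": [0,-75,-8],"angular": [0,0,-2.3],"fingers": 1},
  {"slide": [0,-115,-8],"angular": [0,0,-2.3],"fingers": 1},
  {"slide": [5,-155,-8],"angular": [0,0,-2.3],"fingers": 1},
  {"slide": [25,-190,-8],"angular": [0,0,-2.3],"fingers": 1},
  {"slide": [45,-225,-8],"angular": [0,0,-2.3],"fingers": 1},
  {"slide": [65,-255,-8],"angular": [0,0,-2.3],"fingers": 1},
  {"slide": [75,-270.5,-8],"angular": [0,0,-2.3],"fingers": 1},
  {"slide": [75,-270.5,-8],"angular": [0,0,-2.3],"fingers": 1},
  {"slide": [75,-270.5,-8],"angular": [0,0,-2.3],"fingers": 1},
])

```text
clock: 20.7
tcp_pos: [0.4696, -0.2934, 0.1996]
orientation: [0.001, -0.037, 0.999, 0.001]
wrist_force: [-0.3, 1.0, -3.8]
finger_gap: 0.0256
grip_force: 100.2
```

```bash
python3 - <<'E'
from h import *
t=read_camera("top");read_camera("top");read_camera("top");go(.4702,-.2935,.10,184.3);st=get_state();print(st["orientation"],st["joint_pos"].round(2))
v=proj(t,st["tcp_pos"]-[0,0,.05]).astype(int)
cv2.imwrite("pics/c5.png",cv2.resize(t["color"][v[1]-40:v[1]+40,v[0]-50:v[0]+50],(800,640))[:600,:,::-1])
E
```

```text
slide [  1.1  -1.8 100.5] ang [0.1  0.12 0.16] t 20.85 tcp [ 0.4709 -0.2919  0.2005] F [ 0.3 -0.1 -2.9]
[ 1.02779071e-03 -3.89408523e-02  9.99240539e-01  9.48033544e-04] [-0.7   0.28 -0.03  1.26  0.   -0.78]
```

View pics/c5.png

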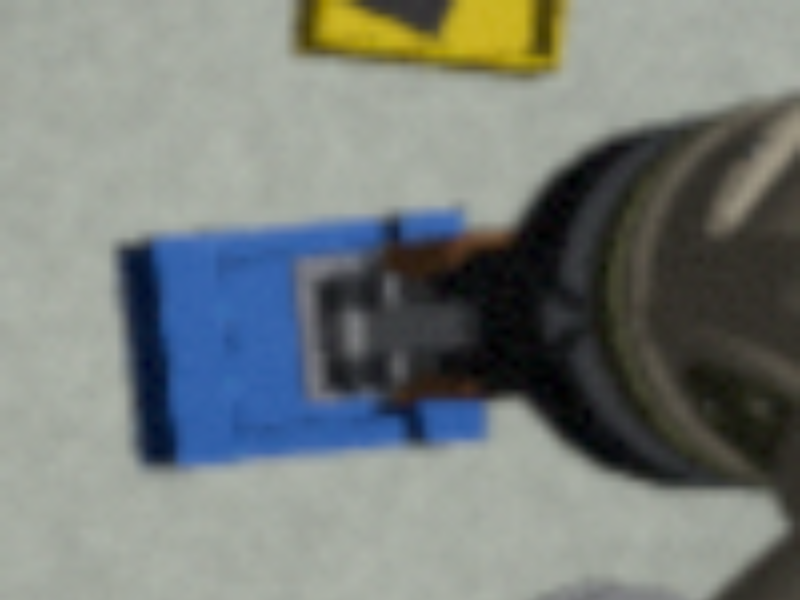

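The plate sits squarely over the well in y and yaw, as it did on lifting out. I descend in stages.

Emit:
jog_arm([
  {"slide": [0.5,-0.8,35],"angular": [0,0,0],"fingers": 1},
  {"slide": [0.5,-0.8,60],"angular": [0,0,0],"fingers": 1},
  {"slide": [0.5,-0.8,70],"angular": [0,0,0],"fingers": 1},
  {"slide": [0.5,-0.8,80],"angular": [0,0,0],"fingers": 1},
  {"slide": [0.5,-0.8,90],"angular": [0,0,0],"fingers": 1},
  {"slide": [0.5,-0.8,95],"angular": [0,0,0],"fingers": 1},
  {"slide": [0.5,-0.8,95],"angular": [0,0,0],"fingers": 1},
])

```text
clock: 21.43
tcp_pos: [0.4707, -0.2934, 0.1058]
orientation: [0.001, -0.039, 0.999, 0.001]
wrist_force: [-0.2, 0.8, -3.1]
finger_gap: 0.0259
grip_force: 100.0
```

```bash
python3 -c "
from h import *
go(.4702,-.2935,.0873,184.3);print(get_state()['ft_torque'])"
```

```text
slide [ 0.6 -0.1 18.5] ang [0.06 0.15 0.12] t 21.4333 tcp [ 0.4707 -0.2934  0.1058] F [-0.2  0.8 -3.1]
[ 0.01271664 -0.01308724 -0.02207674]
```

Wheel is inside the well with no contact. Next I lower it further.

Emit:
jog_arm([
  {"slide": [0,0,6],"angular": [0,0,0],"fingers": 1},
  {"slide": [0,0,12],"angular": [0,0,0],"fingers": 1},
  {"slide": [0,0,16],"angular": [0,0,0],"fingers": 1},
  {"slide": [0,0,17.5],"angular": [0,0,0],"fingers": 1},
  {"slide": [0,0,17.5],"angular": [0,0,0],"fingers": 1},
])

```text
clock: 21.85
tcp_pos: [0.4705, -0.2936, 0.0884]
orientation: [0.001, -0.038, 0.999, 0.001]
wrist_force: [0.8, -0.7, -2.9]
finger_gap: 0.0256
grip_force: 100.1
```

Emit:
jog_arm([
  {"slide": [0,0,1],"angular": [0,0,0],"fingers": 1},
  {"slide": [0,0,1],"angular": [0,0,0],"fingers": 1},
])

```text
clock: 22.02
tcp_pos: [0.4709, -0.2939, 0.0879]
orientation: [0.002, -0.038, 0.999, 0.0]
wrist_force: [0.1, 0.1, -2.7]
finger_gap: 0.0257
grip_force: 100.1
```

Emit:
jog_arm([
  {"slide": [0,0,0.7],"angular": [0,0,0],"fingers": 1},
  {"slide": [0,0,1.2],"angular": [0,0,0],"fingers": 1},
  {"slide": [0,0,1.2],"angular": [0,0,0],"fingers": 1},
])

```text
clock: 22.27
tcp_pos: [0.4711, -0.294, 0.0873]
orientation: [0.002, -0.038, 0.999, -0.0]
wrist_force: [-1.1, 0.8, 2.2]
finger_gap: 0.0258
grip_force: 101.0
```

Contact comes at exactly the original height, so the plate is on the end walls. Release and retreat.

Emit:
jog_arm([
  {"slide": [0,0,0],"angular": [0,0,0],"fingers": 1},
  {"slide": [0,0,0],"angular": [0,0,0],"fingers": 0.5},
  {"slide": [0,0,0],"angular": [0,0,0],"fingers": 0.2},
  {"slide": [0,0,0],"angular": [0,0,0],"fingers": 0},
  {"slide": [0,0,0],"angular": [0,0,0],"fingers": 0},
  {"slide": [0,0,0],"angular": [0,0,0],"fingers": 0},
  {"slide": [0,0,0],"angular": [0,0,0],"fingers": 0},
], squeeze=20)

```text
clock: 22.85
tcp_pos: [0.4708, -0.2938, 0.0866]
orientation: [0.002, -0.038, 0.999, 0.0]
wrist_force: [-0.3, -0.6, -0.1]
finger_gap: 0.0858
grip_force: 0.0
```

Emit:
jog_arm([
  {"slide": [0,0,-20],"angular": [0,0,0],"fingers": 0},
  {"slide": [0,0,-60],"angular": [0,0,0],"fingers": 0},
  {"slide": [0,0,-100],"angular": [0,0,0],"fingers": 0},
  {"slide": [0,0,-125],"angular": [0,0,0],"fingers": 0},
  {"slide": [40,-10,-125],"angular": [0,0,0],"fingers": 0},
  {"slide": [70,-50,-125],"angular": [0,0,0],"fingers": 0},
  {"slide": [100,-90,-125],"angular": [0,0,0],"fingers": 0},
  {"slide": [120,-125,-125],"angular": [0,0,0],"fingers": 0},
  {"slide": [120,-160,-125],"angular": [0,0,0],"fingers": 0},
  {"slide": [120,-160,-125],"angular": [0,0,0],"fingers": 0},
])

```text
clock: 23.68
tcp_pos: [0.3612, -0.4686, 0.2106]
orientation: [0.002, -0.036, 0.999, -0.001]
wrist_force: [1.0, 0.2, 0.2]
finger_gap: 0.0855
grip_force: 0.0
```

```bash
python3 - <<'E'
from h import *
t=read_camera("top");s=read_camera("side");print(get_state()["clock"],get_state()["finger_gap"])
o=np.hstack([cv2.resize(t["color"][190:310,360:520],(400,300)),cv2.resize(s["color"][130:280,300:500],(400,300))])
b=cv2.resize(t["color"][190:265,190:370],(720,300),interpolation=cv2.INTER_CUBIC)
c=np.zeros((600,800,3),np.uint8);c[:300]=o;c[300:,:720]=b
cv2.imwrite("pics/c6.png",c[:,:,::-1])
E
```

```text
23.7833 0.08548698636938776
```

View pics/c6.png

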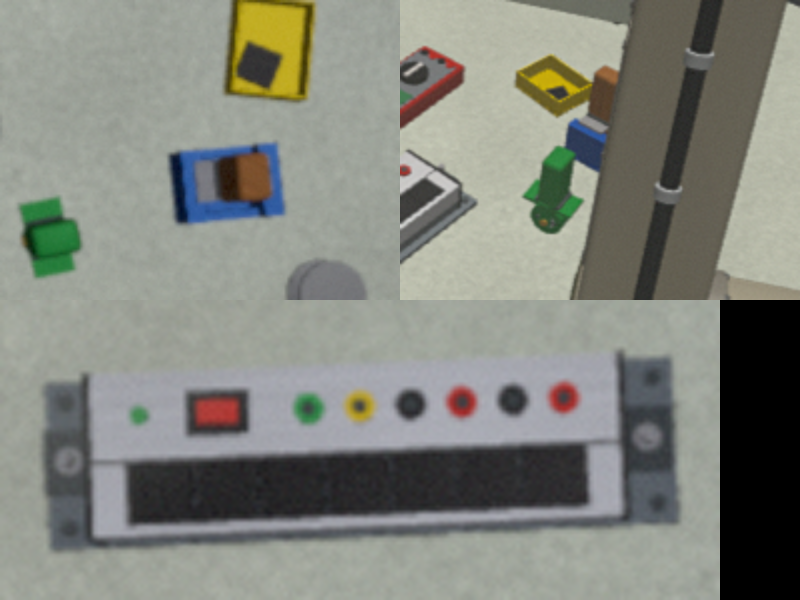

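The roller stands upright in the holder as before, the strip is even, and nothing else has moved.

```bash
python3 -c "
from workcell import *
print(hand_in())"
```

```text
the job is handed in; nothing more can be done
None
```

I handed the job in at about 24 s: all seven covers read level and look flush, no force reading showed more than about 26 N on a cover, and the roller is upright in its blue holder with nothing else moved; a joint limit briefly tilted the roller while I pressed covers 5–7, so I turned it round and pressed those three again.

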